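# Swing the pot filler over the stockpot

### The job

Swing the pot filler's spout round until its outlet is over the middle of the tall open stockpot, ready to fill it: push on the side of the spout's arm with one finger, then let go and leave it there. Do not pinch the arm between the fingers, and leave the pots, the flask and the tumbler standing where they are.

Things in the scene. Friction and masses are not known exactly. Their poses are not given: they have to be found in the camera images.
- tap: The fixed steel post of the pot filler, standing on the counter at the hob's far edge: foot 64 mm across, post 36 mm across and 200 mm high, with a small valve lever (never used) on its far side 100 to 155 mm up. Origin: centre of the foot on the counter. Its x axis points away from the robot when its yaw is 0; its z is up.
- spout (a joint): Angle of the spout about the post's vertical axis, rad, range -1.5 to 1.5. 0: the arm points along the post's -x (towards the robot at yaw 0); larger: it swings towards the post's +y (clockwise seen from above). It is stiff (0.4 N m of friction, about 2 N at 180 mm from the axis), has no spring, and stays where it is left.
- spout_axis (a point): Point on the spout's vertical turning axis, at the mid-height of its arm (225 mm above the counter). Round it is a steel hub, 44 mm across, 200 to 250 mm above the counter. In the rules, spout_c1 and spout_c2 are the halves of the arm and of the nozzle towards the post's +y side (spout at 0), spout_c3 and spout_c4 those towards its -y side.
- outlet (a point): Centre of the outlet's mouth, which opens downward at the far end of the arm, 240 mm from the turning axis, 180 mm above the counter. The arm is a straight level steel bar of square section, 24 by 24 mm, from the hub to 252 mm from the axis, its underside 213 mm and its top 237 mm above the counter; the outlet nozzle, 22 mm across, hangs below its end.
- stockpot: The tall open steel stockpot, loose, 166 mm across the rim, 138 mm high, two small loop handles at its sides (220 mm over them, 105 mm up). Origin: centre of its underside, on the hob, which is 6 mm above the counter. It stands at one of three places under the outlet's circle; the two other pots are at the other two.
- shallow_pan: A shallow open steel pan, loose, 166 mm across, 55 mm high, two loop handles. Origin: centre of its underside.
- lidded_pot: A steel pot, loose, 158 mm across, closed by a domed lid (in one piece with it) with a black knob, 126 mm high in all, two loop handles. Origin: centre of its underside.
- flask: A black wide-necked drinking flask, loose, 72 mm across, 200 mm high, upright beside the hob on the robot's left. Origin: centre of its underside.
- tumbler: A glass tumbler, loose, 72 mm across the rim, 95 mm high, upright beside the hob on the robot's right. Origin: centre of its underside.
Mind the look-alikes: they are no part of the job. Leave any brown, pink or purple look-alike of the shallow_pan alone.

How it is judged:
By the outcome, as a careful person would: the job done as asked, in the order asked, and still so for the second after the job is handed in, with the robot touching nothing.
It also fails if it takes over 42 s, if anything falls off the work surface, if the arm or the gripper's body presses on something with over 40 N, if the wrist force passes 120 N, or if a joint passes its speed limit or range.

### The arm

A 6-joint arm with a two-finger parallel gripper is mounted at the origin on the work surface. World frame = base frame: x ahead of the robot, y to its left, z up, the work surface at z = 0. Lengths are in m, angles in rad, forces in N, time in s.
With the tool pointing down it reaches from about 0.325 to 0.775 m from the base axis. Payload 5.5 kg.
Tool frame: the origin (TCP) lies midway between the tips of the shut fingers; the grasp point (between the pads) lies bot.grasp_offset behind it (bot.grasp_offset is the distance from the TCP to the grasp point, in m); z points along the fingers, y is the line along which they close (so a half turn about z gives the same grasp; the last joint's range is limited). The gripper opens to 88 mm and grips with 3 to 60 N. Pads are 20 mm wide; open, the fingers measure 115 mm over their backs; the gripper's body (75 mm by 178 mm) begins 61 mm behind the grasp point.
Start: joints at [-1.351, 0.091, 1.231, -0, 1.82, -0.057], TCP at [0.164, -0.577, 0.223] pointing down, gripper open.
Joint ranges: [-2.87, 2.87], [-0.86, 2.18], [0.17, 2.46], [-1.51, 4.65], [0.06, 2.69], [-2.65, 2.65]. Speed limits (rad/s): [2.57, 2.57, 3.01, 3.14, 3.14, 3.14].

### API

Orientations are given as [roll, pitch, yaw] about the fixed x, y, z axes, in that order (R = Rz(yaw) Ry(pitch) Rx(roll)).
In Python, from plant import readout, viewer, order, bot gives the robot as it stands. The module is installed in compiled form; this text tells all that it offers.
- The arm moves only by the tool play_rows, never from a script. Its argument "deltas" is a list of rows, each a list of 4 numbers: the shift along the tool's x, y, z scaled (see below), then the turn about the tool's z scaled (see below). A call has 1 to 20 rows; each row is the pose to reach, as a shift and turn from the pose commanded when the call began, along the tool's axes at that moment; what a row does not reach only later rows make up. The controller multiplies each number of a shift by 0.5 m and each number of a turn by pi/4 rad. A row lasts 1/12 s, in which the tool goes at most 41.7 mm and 7.16 degrees, less where a joint would pass 70% of its speed; a pose out of reach is approached as far as the arm can. A call with a number of a shift or a turn outside -1 to 1 is refused whole. A call with a gripper value outside its range is refused whole. "grip" is the opening, from 0 (shut) to 1 (fully open), set as the call begins (left out, the last holds). The fingers move at their own pace and stop on an object; the grip force is fixed at half the most. Time passes only in rows, so rows that repeat a pose let the fingers close. It gives the time, the measured TCP pose, the force, the opening and the grip force at its end, in the units of the state.
- readout.get_obs(): the state, without advancing time (a new reading comes with each control period).
- viewer.capture(name): name is "scene" or "top"; returns a dict with "image" (420x560x3 uint8, blue, green, red), "vfov" (degrees; the focal length in pixels is half the picture's height over the tangent of half this angle, whatever the lens; pixels are square), "cx", "cy" (the principal point, pixels), "position" and "orientation" of the camera in the world. Camera axes: x right, y up, looking along -z (the intrinsics and any distortion apply to the point x, -y, -z); pixel columns grow to the right and rows downward; lengths in m; the calibration is good to about 2 mm. A picture is of the moment at which its call begins. There is no depth.
- order.sign_off(): hands the job in; it is judged then, once.
The state is a dict: "clock": time; "joint_pos": joint angles; "qvel": joint speeds; "joint_torque": joint torques, N m; "tool_pos": TCP position; "ee_rot": TCP orientation; "wrist_force": force on the tool from outside, world axes, zero at the start; "ft_torque": the same for the moment, N m; "grip_width": finger opening in m; "grasp_force": force on a finger pad.
Only numpy, scipy, OpenCV 4.12 (cv2) and the standard library are available. Lean on these libraries where they do the work, as an engineer would, in place of code of your own. Each camera call takes 0.05 s, during which the arm holds its last target. There are 200 camera calls.

## Working session

There is one attempt and no reset: what is moved stays moved. The work goes in short steps, Python scripts to look and compute and a tool call to move; the robot and the scene stay as the last step left them, time stands still between calls to the robot, and variables do not carry over. Pictures are saved under pics/ and viewed, at most 10 in all, crops included, and the job is handed in when it is done.

Besides the shell and the picture viewer there is one more tool, called after "Call:" as name([rows], argument=value, ...), one row to a line, values as JSON. play_rows: Moves the arm, as the interface text tells. Shifts and turns lie within -1 to 1; 1 stands for 0.5 m of shift or pi/4 rad of turn. Its arguments: {"type":"object","properties":{"deltas":{"type":"array","items":{"type":"array","items":{"type":"number","minimum":-1,"maximum":1}}},"grip":{"type":"number"}},"required":["deltas"]}

```bash
mkdir -p pics; ls
python3 - <<'E'
from plant import readout, viewer, order, bot
import cv2
for n in ("scene","top"):
    c=viewer.capture(n); cv2.imwrite(f"pics/{n}0.png",c["image"])
    print(n,{k:v for k,v in c.items() if k!="image"})
o=readout.get_obs(); print(o, bot.grasp_offset)
E
```

```text
pics
scene {'vfov': 43.54848910374675, 'cx': 280.68409808175176, 'cy': 208.99543190712643, 'position': array([1.01429134, 1.01619708, 1.41000814]), 'orientation': array([ 0.76508721, -0.01786998,  2.68123219])}
top {'vfov': 50.96946770440059, 'cx': 279.81708471371445, 'cy': 204.13501806949193, 'position': array([ 0.32755941, -0.04865491,  1.44820599]), 'orientation': array([ 1.21043148e-01, -1.29191334e-03, -1.54946029e+00])}
{'clock': 0.1, 'joint_pos': array([-1.35074305e+00,  9.17813019e-02,  1.23176516e+00,  2.53213307e-05,
        1.81979334e+00, -5.66975380e-02]), 'qvel': array([ 0.00061852, -0.00113744, -0.00250791,  0.0006027 ,  0.0001747 ,
        0.00097108]), 'joint_torque': array([ 2.45392373e-03, -4.47857058e+01, -4.07570851e+01,  6.98835868e-02,
        2.83807068e-02, -1.07866356e-04]), 'tool_pos': array([ 0.16388898, -0.57690776,  0.22162148]), 'ee_rot': array([-3.13984971e+00, -1.23517484e-04,  2.76756925e-01]), 'wrist_force': array([-0.38078375, -0.2679157 , -0.72157232]), 'ft_torque': array([-0.01378428, -0.02195526, -0.0621001 ]), 'grasp_force': 0.0, 'grip_width': 0.08796781733829857} 0.0187
```

View pics/scene0.png

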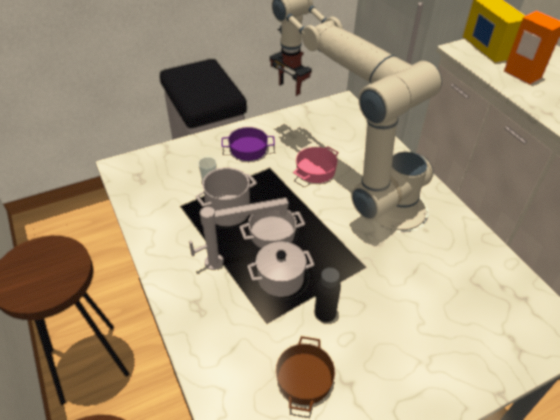

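View pics/top0.png

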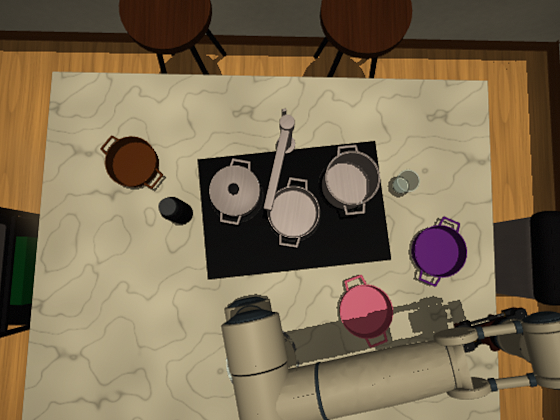

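The scene view shows the spout hub near (208,212) with its arm reaching to (287,203). The stockpot is at (228,190), beside the glass. In the top view the hub is at (287,122), the arm's end at (268,208), the stockpot's rim at (352,180), the flask at (175,211) and the tumbler at (403,184).

Run:
```python
import cv2,numpy as np
a=cv2.imread("pics/top0.png")[95:255,195:425]; b=cv2.imread("pics/scene0.png")[140:300,180:350]
cv2.imwrite("pics/topc.png",cv2.resize(a,None,fx=3.4,fy=3.4,interpolation=cv2.INTER_CUBIC))
cv2.imwrite("pics/scenec.png",cv2.resize(b,None,fx=3.5,fy=3.5,interpolation=cv2.INTER_CUBIC))
```

```text
(no output)
```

View pics/topc.png

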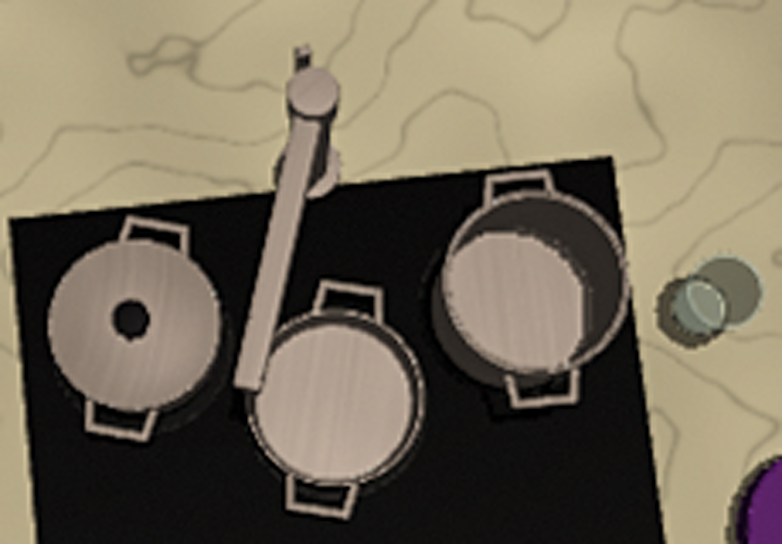

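View pics/scenec.png

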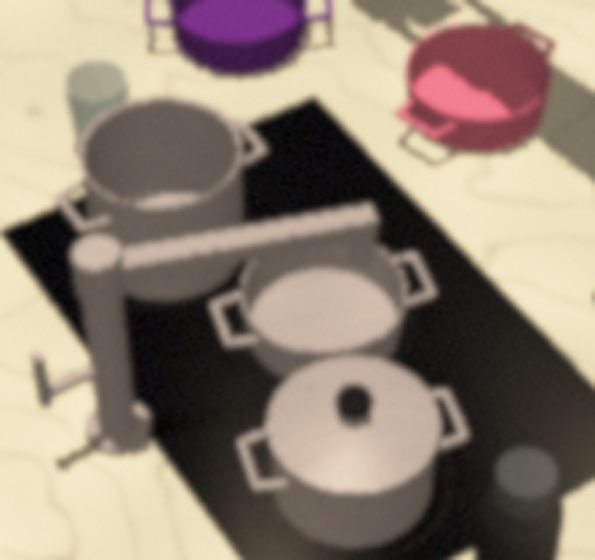

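The top crop shows the hub's top at (313,93), the arm's end at (250,387), and the stockpot's rim spanning columns 443–629 and rows 190–375. The scene crop shows the hub's top at (97,252), the arm's tip at (377,210), and the stockpot's rim spanning columns 84–243 with its top at row 100.

```bash
cat > h.py <<'E'
import numpy as np, cv2
from scipy.spatial.transform import Rotation as Ro
from scipy.optimize import least_squares
C={"scene":dict(v=43.54848910374675,cx=280.684,cy=208.995,p=np.array([1.01429134,1.01619708,1.41000814]),o=[0.76508721,-0.01786998,2.68123219]),
"top":dict(v=50.96946770440059,cx=279.817,cy=204.135,p=np.array([0.32755941,-0.04865491,1.44820599]),o=[1.21043148e-01,-1.29191334e-03,-1.54946029])}
crop={"top":(195,95,3.4),"scene":(180,140,3.5)}
def px(n,uv): x,y,s=crop[n]; uv=np.atleast_2d(uv); return (uv+.5)/s-.5+[x,y]
def ray(n,p):
    c=C[n]; f=210/np.tan(np.radians(c["v"]/2)); p=np.atleast_2d(p)
    d=np.c_[(p[:,0]-c["cx"])/f,-(p[:,1]-c["cy"])/f,-np.ones(len(p))]
    return c["p"],Ro.from_euler("xyz",c["o"]).apply(d)
def plane(n,p,z): o,d=ray(n,p); return o+d*((z-o[2])/d[:,2])[:,None]
def tri(a,b):
    (o1,d1),(o2,d2)=ray("top",a),ray("scene",b); d1,d2=d1[0],d2[0]
    t=np.linalg.lstsq(np.c_[d1,-d2],o2-o1,rcond=None)[0]; q1,q2=o1+t[0]*d1,o2+t[1]*d2
    return (q1+q2)/2,np.linalg.norm(q1-q2)
def circ(P):
    r=least_squares(lambda q:np.hypot(P[:,0]-q[0],P[:,1]-q[1])-q[2],[*P[:,:2].mean(0),.08]); return r.x,np.abs(r.fun).max()
E
python3 - <<'E'
from h import *
T=lambda *a:px("top",a); S=lambda *a:px("scene",a)
print("hub",tri(T(313,93),S(97,252)),plane("top",T(313,93),.25),plane("scene",S(97,252),.25))
print("tip",tri(T(250,387),S(378,208)),plane("top",T(250,387),.237),plane("scene",S(378,208),.237))
print("potT",circ(plane("top",px("top",[(443,285),(629,275),(530,190),(545,375),(470,220),(600,215),(612,335)]),.144)))
print("potS",circ(plane("scene",px("scene",[(84,155),(243,155),(162,100),(105,118),(225,120),(165,208),(110,192),(220,192)]),.144)))
print("potTri",tri(T(536,282),S(163.5,153)))
for n,u,z in (("lid",(131,320),.126),("flask",None,.2)):
    if u: print(n,plane("top",T(*u),z))
print("tumbler",plane("top",T(699,306),.095), "flask",plane("top",[[170,204]],.2))
E
```

```text
hub (array([ 0.70626309, -0.06128544,  0.24685235]), np.float64(0.0007699813232847942)) [[ 0.70561556 -0.06145187  0.25      ]] [[ 0.70681053 -0.05807783  0.25      ]]
tip (array([ 0.45928743, -0.01350626,  0.23874704]), np.float64(0.006239337968742174)) [[ 0.46211794 -0.0151436   0.237     ]] [[ 0.45596216 -0.01313363  0.237     ]]
potT (array([ 0.57149529, -0.26355963,  0.08222751]), np.float64(0.0017899445412748738))
potS (array([ 0.5693116 , -0.25648231,  0.07851769]), np.float64(0.003242786520084348))
potTri (array([ 0.57015774, -0.26248865,  0.13894187]), np.float64(0.00464344629715214))
lid [[0.53233906 0.09562397 0.126     ]]
tumbler [[ 0.56129233 -0.42023567  0.095     ]] flask [[0.47304241 0.26623666 0.2       ]]
```

Call:
play_rows([
  [0, 0, -0.16, 0],
  [0, 0, -0.16, 0],
  [0, 0, -0.16, 0],
  [0.5, -0.46, -0.16, 0],
  [0.5, -0.46, -0.16, 0],
  [0.5, -0.46, -0.16, 0],
  [0.5, -0.46, -0.16, 0],
  [0.5, -0.46, -0.16, 0],
  [0.5, -0.46, -0.16, 0],
  [0.5, -0.46, -0.16, 0],
  [0.5, -0.46, -0.16, 0],
  [0.5, -0.46, -0.16, 0],
  [0.5, -0.46, -0.16, 0],
  [0.5, -0.46, -0.16, 0],
], grip=0)

```text
clock: 1.27
tool_pos: [0.3415, -0.2878, 0.3025]
ee_rot: [3.141, 0.0, 0.278]
wrist_force: [-0.5, -0.3, 1.5]
grip_width: 0.0009
grasp_force: 0.0
```

Call:
play_rows([
  [0.57, -0.52, 0, 0.6],
  [0.57, -0.52, 0, 0.6],
  [0.57, -0.52, 0, 0.6],
  [0.57, -0.52, 0, 0.6],
  [0.57, -0.52, 0, 0.6],
  [0.57, -0.52, 0, 0.6],
  [0.57, -0.52, 0, 0.6],
  [0.57, -0.52, 0, 0.6],
  [0.57, -0.52, 0, 0.6],
  [0.57, -0.52, 0, 0.6],
  [0.57, -0.52, 0, 0.6],
  [0.57, -0.52, 0, 0.6],
  [0.57, -0.52, 0, 0.6],
])

```text
clock: 2.35
tool_pos: [0.5449, 0.0385, 0.302]
ee_rot: [3.141, 0.001, -0.196]
wrist_force: [-0.4, -0.8, 0.2]
grip_width: 0.0002
grasp_force: 0.0
```

Run:
```python
from plant import readout, viewer
import cv2
o=readout.get_obs(); print(o["tool_pos"],o["ee_rot"],o["joint_pos"],o["clock"])
a=viewer.capture("top")["image"][60:270,180:430]; b=viewer.capture("scene")["image"][60:300,150:390]
cv2.imwrite("pics/m1.png",cv2.hconcat([cv2.resize(a,(400,336)),cv2.resize(b,(336,336))]))
```

```text
[0.54493138 0.03847841 0.30201908] [ 3.14057342e+00  1.11188184e-03 -1.96455295e-01] [ 8.71022809e-03 -2.13065177e-02  1.20402562e+00 -8.33745216e-04
  1.96016964e+00  1.77564529e+00] 2.35
```

View pics/m1.png

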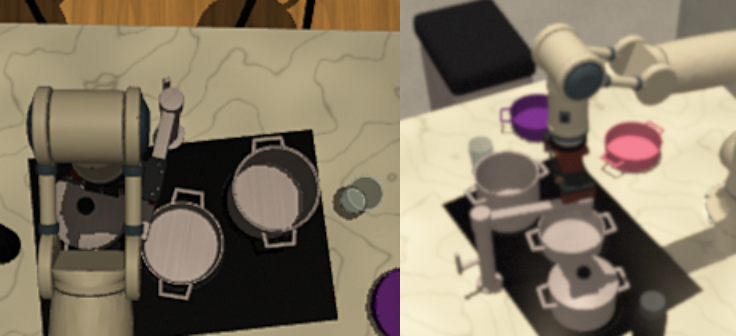

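The tool stands to the left of the arm, above the lidded pot. The hub is at (172,100) and the stockpot at (276,190) in the left panel. Next I lower the tool.

Call:
play_rows([
  [0, 0, 0.07, 0],
  [0, 0, 0.13, 0],
  [0, 0, 0.19, 0],
  [0, 0, 0.194, 0],
  [0, 0, 0.194, 0],
])

```text
clock: 2.87
tool_pos: [0.5435, 0.039, 0.2044]
ee_rot: [3.141, 0.003, -0.197]
wrist_force: [0.2, -0.3, 0.7]
grip_width: 0.0002
grasp_force: 0.0
```

```bash
cat >> h.py <<'E'
HUB=np.array([.706,-.061])
def arc(tcp,psi,degs,r=.18,off=.0255):
    """rows (scaled) for arm directions degs (world, deg), from tool pose tcp, psi"""
    X=np.array([np.cos(psi),np.sin(psi)]); Y=np.array([np.sin(psi),-np.cos(psi)])
    for d in degs:
        a=np.radians(d); u=np.array([np.cos(a),np.sin(a)]); n=np.array([u[1],-u[0]])
        q=HUB+r*u+off*n-tcp[:2]
        print([round(float(v),3) for v in (q@X/.5,q@Y/.5,0,-(a-np.pi-psi)/(np.pi/4))],end=", ")
    print()
E
python3 - <<'E'
from plant import readout
from h import *
o=readout.get_obs(); print(o["tool_pos"],o["ee_rot"],o["wrist_force"],o["clock"])
arc(o["tool_pos"],o["ee_rot"][2],[158,164]+list(np.arange(168,211,3)))
E
```

```text
[0.54351346 0.0389858  0.20437764] [ 3.14072792  0.00324625 -0.19653799] [ 0.15828002 -0.27486729  0.65169251] 2.8667
[0.014, 0.015, 0.0, 0.239], [0.003, 0.052, 0.0, 0.105], [-0.002, 0.077, 0.0, 0.016], [-0.004, 0.096, 0.0, -0.05], [-0.005, 0.115, 0.0, -0.117], [-0.006, 0.134, 0.0, -0.184], [-0.005, 0.153, 0.0, -0.25], [-0.004, 0.172, 0.0, -0.317], [-0.001, 0.191, 0.0, -0.384], [0.002, 0.209, 0.0, -0.45], [0.007, 0.228, 0.0, -0.517], [0.012, 0.246, 0.0, -0.584], [0.019, 0.264, 0.0, -0.65], [0.026, 0.282, 0.0, -0.717], [0.034, 0.299, 0.0, -0.784], [0.044, 0.316, 0.0, -0.85], [0.054, 0.332, 0.0, -0.917],
```

Call:
play_rows([
  [0, 0.03, 0, 0],
  [0, 0.055, 0, 0],
  [0, 0.077, 0, 0.016],
  [-0.004, 0.096, 0, -0.05],
  [-0.005, 0.115, 0, -0.117],
  [-0.006, 0.134, 0, -0.184],
  [-0.005, 0.153, 0, -0.25],
  [-0.004, 0.172, 0, -0.317],
  [-0.001, 0.191, 0, -0.384],
  [0.002, 0.209, 0, -0.45],
  [0.007, 0.228, 0, -0.517],
  [0.012, 0.246, 0, -0.584],
  [0.019, 0.264, 0, -0.65],
  [0.026, 0.282, 0, -0.717],
  [0.034, 0.299, 0, -0.784],
  [0.044, 0.316, 0, -0.85],
  [0.054, 0.332, 0, -0.917],
  [0.054, 0.332, 0, -0.917],
])

```text
clock: 4.37
tool_pos: [0.5395, -0.1298, 0.2074]
ee_rot: [3.139, -0.001, 0.525]
wrist_force: [-0.2, -0.6, 0.5]
grip_width: 0.0006
grasp_force: 0.0
```

Run:
```python
from plant import readout,viewer
from h import *
o=readout.get_obs(); print(o["tool_pos"],o["ee_rot"],o["wrist_force"],o["clock"])
arc(o["tool_pos"],o["ee_rot"][2],list(np.arange(213,233,3)))
a=viewer.capture("top")["image"][80:260,180:430]; b=viewer.capture("scene")["image"][110:290,150:350]
cv2.imwrite("pics/m2.png",cv2.hconcat([cv2.resize(a,(400,288)),cv2.resize(b,(320,288))]))
```

```text
[ 0.5395297  -0.12976224  0.20739135] [ 3.13937517e+00 -1.49885675e-03  5.24920145e-01] [-0.23121665 -0.62465801  0.46528206] 4.3667
[-0.005, 0.015, 0.0, -0.065], [-0.006, 0.034, 0.0, -0.132], [-0.007, 0.053, 0.0, -0.198], [-0.006, 0.072, 0.0, -0.265], [-0.004, 0.091, 0.0, -0.332], [-0.001, 0.11, 0.0, -0.398], [0.003, 0.129, 0.0, -0.465],
```

View pics/m2.png

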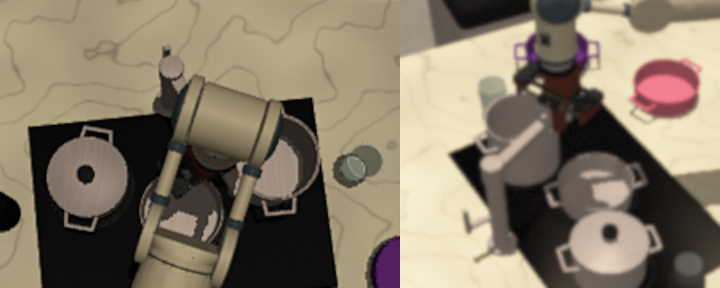

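The arm has swung round. In the right panel it runs from the hub at (497,160) to about (550,115), and the finger is against it. I continue to 228°, short of the target.

Call:
play_rows([
  [-0.005, 0.015, 0, -0.065],
  [-0.006, 0.034, 0, -0.132],
  [-0.007, 0.053, 0, -0.198],
  [-0.006, 0.072, 0, -0.265],
  [-0.005, 0.085, 0, -0.31],
  [-0.003, 0.097, 0, -0.352],
  [-0.003, 0.097, 0, -0.352],
  [-0.003, 0.06, 0, -0.352],
  [-0.003, 0, 0, -0.352],
  [-0.003, -0.06, 0, -0.352],
  [-0.003, -0.1, 0, -0.352],
  [-0.05, -0.16, 0, -0.352],
  [-0.15, -0.2, 0, -0.352],
  [-0.23, -0.24, 0, -0.352],
  [-0.23, -0.24, 0, -0.352],
  [-0.23, -0.24, 0, -0.352],
])

```text
clock: 5.8
tool_pos: [0.3774, -0.0814, 0.207]
ee_rot: [3.138, -0.001, 0.799]
wrist_force: [-1.1, -0.1, -0.1]
grip_width: 0.0005
grasp_force: 0.0
```

Run:
```python
from plant import readout,viewer
from h import *
o=readout.get_obs(); print(o["tool_pos"],o["ee_rot"],o["wrist_force"],o["clock"])
a=viewer.capture("top")["image"]; b=viewer.capture("scene")["image"]
cv2.imwrite("pics/t3.png",a);cv2.imwrite("pics/s3.png",b)
cv2.imwrite("pics/m3.png",cv2.hconcat([cv2.resize(a[95:225,255:405],None,fx=3,fy=3,interpolation=2),cv2.resize(b[150:280,180:295],None,fx=3,fy=3,interpolation=2)]))
```

```text
[ 0.37741018 -0.08144484  0.20698525] [ 3.13832442e+00 -1.42163559e-03  7.99409732e-01] [-1.12660759 -0.10582796 -0.07356028] 5.8
```

View pics/m3.png

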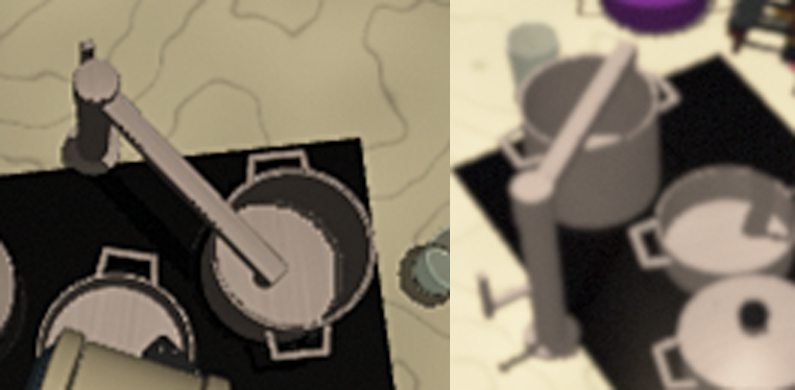

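The arm is clear and unobstructed. In the left panel the hub's top is at (97,80) and the arm's end at (277,274), with the stockpot's rim spanning roughly columns 204–376 and rows 166–330. In the right panel the arm's tip is at (628,48).

Run:
```python
from h import *
crop["top"]=(255,95,3); crop["scene"]=(180,150,3)
hub=plane("top",px("top",[(97,80)]),.25)[0]; tip=plane("top",px("top",[(277,274)]),.237)[0]
tipS=plane("scene",px("scene",[(178,48)]),.237)[0]; hubS=plane("scene",px("scene",[(83,187)]),.25)[0]
pot,e=circ(plane("top",px("top",[(213,235),(375,245),(290,166),(295,330),(235,193),(352,190),(362,290),(330,318),(240,305)]),.144))
ps,es=circ(plane("scene",px("scene",[(71,100),(209,100),(141,55),(90,73),(192,73),(195,128),(85,125)]),.144))
print(hub,hubS,tip,tipS,pot,e,ps,es)
ang=lambda v:np.degrees(np.arctan2(v[1],v[0]))%360
for h,t,p in ((hub,tip,pot),(hubS,tipS,ps)):
    print(ang((t-h)[:2]),np.linalg.norm((t-h)[:2]),ang(p[:2]-h[:2]),np.linalg.norm(p[:2]-h[:2]))
```

```text
[ 0.70755982 -0.06223888  0.25      ] [ 0.70740938 -0.05670838  0.25      ] [ 0.52975389 -0.23297865  0.237     ] [ 0.5318629  -0.22405064  0.237     ] [ 0.57374713 -0.26415801  0.0815306 ] 0.0029290684130134914 [ 0.56885828 -0.25681901  0.07795728] 0.0036587605146590346
223.83858638956934 0.24650966994402887 236.46739058955978 0.24223370940470212
223.62935740888275 0.24252833996611295 235.30233451572263 0.2433940631695148
```

Run:
```python
from plant import readout
from h import *
o=readout.get_obs(); t,p=o["tool_pos"],o["ee_rot"][2]
arc(t,p,[226],off=.09); arc(t,p,[226],off=.05); arc(t,p,[226,228,230,232,234,236,237.5,238.5])
```

```text
[0.123, 0.261, 0.0, -0.003], 
[0.124, 0.341, 0.0, -0.003], 
[0.124, 0.39, 0.0, -0.003], [0.122, 0.402, 0.0, -0.048], [0.121, 0.415, 0.0, -0.092], [0.121, 0.428, 0.0, -0.136], [0.12, 0.44, 0.0, -0.181], [0.121, 0.453, 0.0, -0.225], [0.121, 0.462, 0.0, -0.259], [0.121, 0.469, 0.0, -0.281],
```

Call:
play_rows([
  [0.06, 0.06, 0, 0],
  [0.1, 0.12, 0, 0],
  [0.12, 0.19, 0, 0],
  [0.123, 0.26, 0, 0],
  [0.124, 0.33, 0, 0],
  [0.124, 0.375, 0, 0],
  [0.124, 0.39, 0, 0],
  [0.122, 0.402, 0, -0.048],
  [0.121, 0.415, 0, -0.092],
  [0.121, 0.428, 0, -0.136],
  [0.12, 0.44, 0, -0.181],
  [0.12, 0.453, 0, -0.225],
  [0.121, 0.462, 0, -0.259],
  [0.121, 0.469, 0, -0.281],
  [0.121, 0.469, 0, -0.281],
  [0.121, 0.4, 0, -0.281],
  [0.12, 0.33, 0, -0.281],
  [0.12, 0.25, 0, -0.281],
  [0.12, 0.17, 0, -0.281],
])

```text
clock: 7.48
tool_pos: [0.4813, -0.0965, 0.2053]
ee_rot: [3.141, -0.0, 1.021]
wrist_force: [0.0, 0.6, 0.2]
grip_width: 0.0006
grasp_force: 0.0
```

Call:
play_rows([
  [-0.04, -0.06, 0, 0],
  [-0.1, -0.1, 0, 0],
  [-0.15, -0.15, 0, 0],
  [-0.15, -0.15, 0, 0],
  [-0.15, -0.15, 0, 0],
])

```text
clock: 7.9
tool_pos: [0.3787, -0.1226, 0.2067]
ee_rot: [3.138, -0.001, 1.021]
wrist_force: [1.0, -0.4, -0.6]
grip_width: 0.0004
grasp_force: 0.0
```

Run:
```python
from plant import readout,viewer
from h import *
o=readout.get_obs(); print(o["tool_pos"],o["ee_rot"],o["wrist_force"],o["clock"])
a=viewer.capture("top")["image"]; b=viewer.capture("scene")["image"]
cv2.imwrite("pics/m4.png",cv2.hconcat([cv2.resize(a[95:225,255:405],None,fx=3,fy=3,interpolation=2),cv2.resize(b[150:280,180:295],None,fx=3,fy=3,interpolation=2)]))
```

```text
[ 0.37869989 -0.12263823  0.20666753] [ 3.13786851e+00 -7.72260778e-04  1.02073241e+00] [ 0.96092256 -0.37897134 -0.6489453 ] 7.9
```

View pics/m4.png

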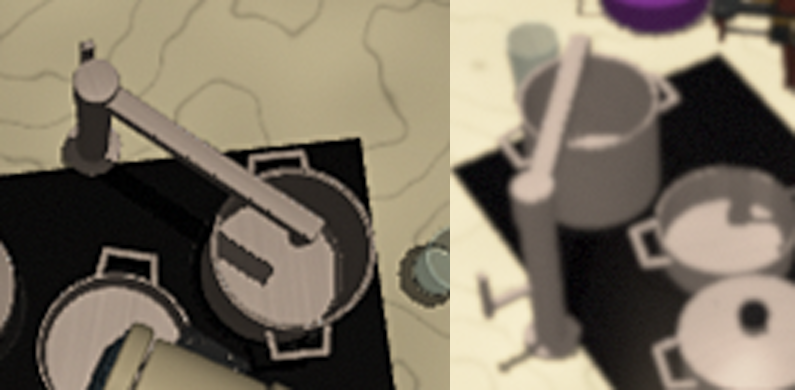

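In the left panel the arm's end is now at (315,229), with the rim unchanged. In the right panel the tip is at (580,39).

Run:
```python
from h import *
crop["top"]=(255,95,3); crop["scene"]=(180,150,3)
ang=lambda v:np.degrees(np.arctan2(v[1],v[0]))%360
for n,h,t,p in (("top",(97,80),(315,229),(.5737,-.2642)),("scene",(83,187),(130,39),(.5689,-.2568))):
    h=plane(n,px(n,[h]),.25)[0,:2]; t=plane(n,px(n,[t]),.237)[0,:2]; o=h+(t-h)/np.linalg.norm(t-h)*.24
    print(n,ang(t-h),np.linalg.norm(t-h),"outlet",o,"miss mm",1000*(o-p))
```

```text
top 236.84681360215365 0.24608600971957847 outlet [ 0.57630877 -0.26316962] miss mm [2.60877309 1.03037672]
scene 236.95812793257144 0.24367133718175074 outlet [ 0.57654895 -0.25789374] miss mm [ 7.64894747 -1.09374019]
```

Both views put the outlet within about 3–8 mm of the pot's centre, and the gripper touches nothing, so I hand it in.

```bash
python3 -c "
from plant import order; print(order.sign_off())"
```

```text
the job is handed in; nothing more can be done
None
```

I pushed the spout round with one finger and left its outlet within about 3–8 mm of the stockpot's centre, by two camera views; the pots, flask and tumbler weren't touched, and the job is handed in at about 8 s, with no verdict returned.

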